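Seat the stack of three culture dishes in the V-stop

ROBOT

A 6-joint arm with a two-finger parallel gripper is mounted at the origin on a cart in front of the work surface, level with it; the furniture and walls round the work are solid. World frame = base frame: x ahead of the robot, y to its left, z up, the work surface at z = 0. Lengths are in mm, angles in rad, forces in N, time in s.
With the tool pointing down it reaches from about 350 to 725 mm from the base axis. Payload 4.3 kg.
Tool frame: the origin (TCP) lies at the very end of the fingers, on their centre line; the grasp point (between the pads) lies 19 mm behind it; y points along the fingers, x is the direction in which the jaws open and shut, and the axes are right-handed (so a half turn about y gives the same grasp; the last joint's range is limited). The gripper opens to 85 mm and grips with 20 to 120 N. Pads are 22 mm wide; open, the fingers measure 114 mm over their backs; the gripper's body (76 mm by 85 mm) begins 54 mm behind the grasp point. The pads swing forward as they close: fully open they stand 13 mm farther back than shut.
Start: joints at [-1.238, 0.377, 0.081, 1.274, 0, 1.46], TCP at [246.386, -519.577, 231.329] pointing down, gripper open.
Joint ranges: [-2.72, 2.72], [-0.84, 1.66], [-1.02, 1.22], [-1.77, 2.12], [-1.37, 1.28], [-3.14, 3.14]. Speed limits (rad/s): [2.57, 2.57, 3.14, 3.14, 3.14, 3.14].

INTERFACE

Orientations are given as [roll, pitch, yaw] about the fixed x, y, z axes, in that order (R = Rz(yaw) Ry(pitch) Rx(roll)).
In Python, from station import manip gives the robot as it stands. The module is installed in compiled form; this text tells all that it offers. Calls block until the motion is done:
- manip.goto(position, orientation): joint-space move of the TCP to a pose.
- manip.move_linear(position, speed=150, rot=None, max_force=None): straight line of the TCP; rot=None keeps the orientation; speed is the mean speed in mm/s. With max_force (N) it stops when the force on the tool has changed by that much, and returns True; else False.
- manip.goto_joints(angles): joint-space move.
- manip.ungrasp() and manip.grasp(): open the fingers fully, or close them until they stop; the grip force is fixed at half the most.
- manip.sleep(seconds).
- manip.solve_ik(position, orientation): joint angles nearest the present ones, or None.
- manip.sense(): the state.
- manip.read_camera(name): name is "side" or "top" or "wrist"; returns a dict with "image" (400x640x3 uint8, blue, green, red), "fov_y" (degrees; the focal length in pixels is half the picture's height over the tangent of half this angle, whatever the lens; pixels are square), "cx", "cy" (the principal point, pixels), "extrinsics" (4x4, takes a point from world to camera coordinates). Camera axes: x right, y up, looking along -z (the intrinsics and any distortion apply to the point x, -y, -z); pixel columns grow to the right and rows downward; lengths in mm; the calibration is good to about 2 mm. A picture is of the moment at which its call begins. There is no depth.
A pose or a line that the arm cannot do raises manip.IKError and nothing moves.
- manip.job_done(): hands the job in, once; it reports no verdict.
The state is a dict: "time": time; "joint_pos": joint angles; "joint_vel": joint speeds; "joint_efforts": joint torques, N m; "tool_pos": TCP position; "eef_rot": TCP orientation; "force": force on the tool from outside, world axes, zero at the start; "moment": the same for the moment, N m; "gripper_width": finger opening in mm.
Only numpy, scipy, OpenCV 4.12 (cv2) and the standard library are available. Lean on these libraries where they do the work, as an engineer would, in place of code of your own. Each camera call takes 0.05 s, during which the arm holds its last target. There are 200 camera calls.

TASK

Slide the taped stack of three culture dishes along the bench, without lifting it, into the aluminium V-stop until it rests centred against both faces of the V, then let go of it. Leave the taller stack of four and the single dish near them where they stand.

Things in the scene. Friction and masses are not known exactly. Their poses are not given: they have to be found in the camera images.
- three_stack: The stack to seat: three round culture dishes taped together, standing on the bench; 92 mm across (layers up to 1.5 mm out of line), 45 mm high, about 0.11 kg, slides as one. Too wide for the gripper to grasp. Origin: on its axis at the underside; z up; yaw does not matter.
- v_stop: Fixed aluminium V-stop: two upright faces, 32 mm high, 78 mm long, at 90 degrees; open side roughly to -y; bare bench inside; small black knob behind, top at 46 mm. Origin: on the bench, where the centre of a 92 mm dish comes when it touches both faces. x axis: level, points into the V (within 12 degrees of +y), halving it; the corner is at x = +65 mm, the faces' open ends at x = +10, y = +-55 mm.
- four_stack: Bystander: a taped stack of four culture dishes, 92 mm across, 60 mm high. It stands some 13 to 19 cm from the stack of three, at either its near or its far side. Origin: on its axis at the underside.
- single_dish: Bystander: one closed culture dish, 92 mm across, 15 mm high, lying flat towards the shelf. Origin: on its axis at the underside.

How it is judged (in metres and radians):
On the way:
1. the stack of three is pushed home against the V-stop (contact force between three_stack and v_stop above 0.5 N and horizontal distance between three_stack and v_stop below 0.01 m), for 0.1 s.
At the end, for the whole second after the job is handed in: After having been pushed against the V-stop, the stack of three stands upright and at rest on the bench, its centre within 10 mm (seen from above) of the point where it touches both faces of the V (horizontal distance between three_stack and v_stop below 0.01 m and height (world z) of three_stack below 0.008 m and angle between three_stack's own z axis and vertical below 0.15 rad and linear speed of three_stack below 0.01 m/s).
It fails at once if the stack of three is lifted more than 15 mm off the bench or tipped over (height (world z) of three_stack above 0.015 m or angle between three_stack's own z axis and vertical above 0.6 rad).
It fails at once if the stack of four is moved more than 20 mm (distance of four_stack from where it was at the start of the episode above 0.02 m).
It fails at once if the single dish is moved more than 20 mm (distance of single_dish from where it was at the start of the episode above 0.02 m).
It also fails if it takes over 42 s, if anything falls off the work surface, if the arm or the gripper's body presses on something with over 40 N, if the wrist force passes 120 N, or if a joint passes its speed limit or range.

## Working session

There is one attempt and no reset: what is moved stays moved. The work goes in short steps, each a Python script; the robot and the scene stay as the last script left them, time stands still between calls to the robot, and variables do not carry over. Pictures are saved under pics/ and viewed, about 8 in all and at most 12, crops included, and the job is handed in when it is done.

```bash
ls; mkdir -p pics; python3 - <<'E'
from station import manip
import cv2,numpy as np,pickle
np.set_printoptions(precision=4,suppress=True)
d={}
for n in ("top","side"):
    c=manip.read_camera(n); d[n]=c
    cv2.imwrite(f"pics/{n}0.png",c["image"])
    print(n,{k:v for k,v in c.items() if k!="image"})
pickle.dump(d,open("cam0.pkl","wb"))
s=manip.sense();print(s)
E
```

```text
pics
top {'fov_y': 56.26832107820155, 'cx': 316.83039410661667, 'cy': 195.61395345551048, 'extrinsics': array([[  -0.0135,   -0.9995,    0.0302,   -1.5116],
       [   0.995 ,   -0.0104,    0.0989, -578.3112],
       [  -0.0986,    0.0314,    0.9946, -848.7265],
       [   0.    ,    0.    ,    0.    ,    1.    ]])}
side {'fov_y': 44.28599385046763, 'cx': 322.27436288853727, 'cy': 201.84525561604767, 'extrinsics': array([[  -0.8537,   -0.5208,    0.0001,  501.7544],
       [   0.2766,   -0.4532,    0.8474, -203.6839],
       [  -0.4413,    0.7235,    0.5309, -787.2218],
       [   0.    ,    0.    ,    0.    ,    1.    ]])}
{'time': 0.1, 'joint_pos': array([-1.2383,  0.378 ,  0.0798,  1.2744,  0.    ,  1.4605]), 'joint_vel': array([-0.0003, -0.0009,  0.0034, -0.0006, -0.0005, -0.0012]), 'joint_efforts': array([  0.0015, -46.4695,  27.0582,   0.012 ,  -0.    ,   0.    ]), 'tool_pos': array([ 246.1759, -518.9852,  230.4475]), 'eef_rot': array([-1.5706,  0.0018, -1.128 ]), 'force': array([-0.1937, -0.9103, -0.8876]), 'moment': array([ 0.0042,  0.0044, -0.0529]), 'gripper_width': 85.66153296939429}
```

View pics/top0.png

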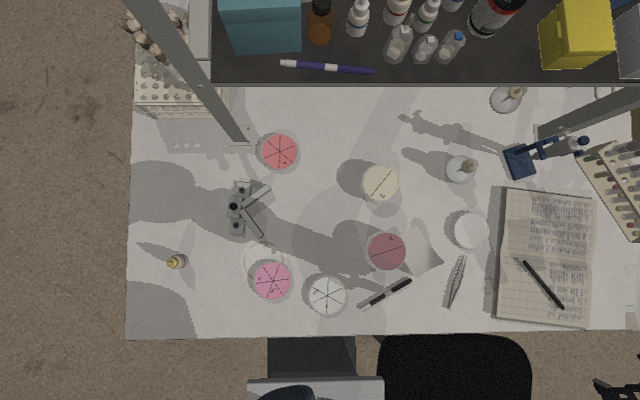

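View pics/side0.png

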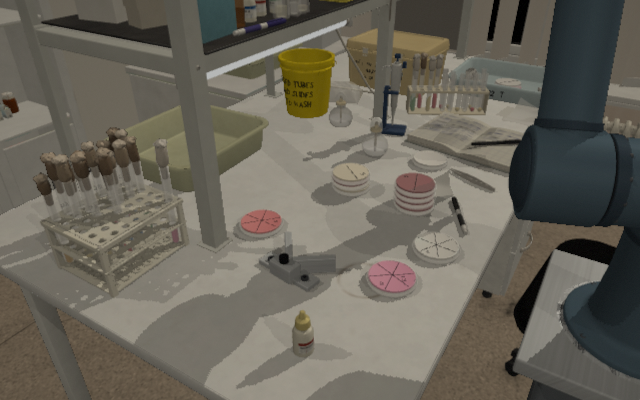

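The top view shows the three_stack (cream) near (380,183), the four_stack (maroon) near (387,251), the single dish (red) near (280,152) and the V-stop near (248,210), opening to the right (-y). The side view agrees: the cream stack has three layers and the maroon one has four. I'll enlarge both to get exact pixels.

```bash
cat > h.py <<'E'
import numpy as np,cv2
def f_(c): return 200/np.tan(np.radians(c["fov_y"])/2)
def ray(c,u,v,z):
    E=c["extrinsics"];R=E[:3,:3];t=E[:3,3];f=f_(c)
    d=R.T@np.array([(u-c["cx"])/f,-(v-c["cy"])/f,-1]);o=-R.T@t
    return (o+d*(z-o[2])/d[2])
def proj(c,p):
    q=c["extrinsics"][:3,:3]@np.asarray(p,float)+c["extrinsics"][:3,3];f=f_(c)
    return np.array([c["cx"]+f*q[0]/-q[2],c["cy"]-f*q[1]/-q[2]])
E
python3 - <<'E'
import pickle,cv2,numpy as np
from h import *
np.set_printoptions(precision=1,suppress=True)
d=pickle.load(open("cam0.pkl","rb"));t=d["top"];s=d["side"]
for n,u,v,z in [("three",381,183,45),("four",387,251,60),("red",280,152,15),("knob",233.5,206,46),("pink",272,280,15),("clear",327,295,15)]:
    print(n,ray(t,u,v,z))
for n,u,v,z in [("three",351,172,45),("four",415,182,60),("red",262,222,15),("knob",284,257,46)]:
    print(n,ray(s,u,v,z))
a=cv2.resize(t["image"][160:260,200:300],None,fx=6,fy=6,interpolation=cv2.INTER_CUBIC)
b=cv2.resize(s["image"][220:300,240:360],None,fx=6,fy=6,interpolation=cv2.INTER_CUBIC)
cv2.imwrite("pics/ct.png",a);cv2.imwrite("pics/cs.png",b)
E
```

```text
three [ 604.5 -157.4   45. ]
four [ 448.7 -163.1   60. ]
red [685.9  78.2  15. ]
knob [554.8 182.3  46. ]
pink [383.8  97.9  15. ]
clear [347.3 -29.4  15. ]
three [ 601.7 -150.6   45. ]
four [ 448.5 -158.7   60. ]
red [681.2  86.4  15. ]
knob [551.9 188.8  46. ]
```

View pics/ct.png

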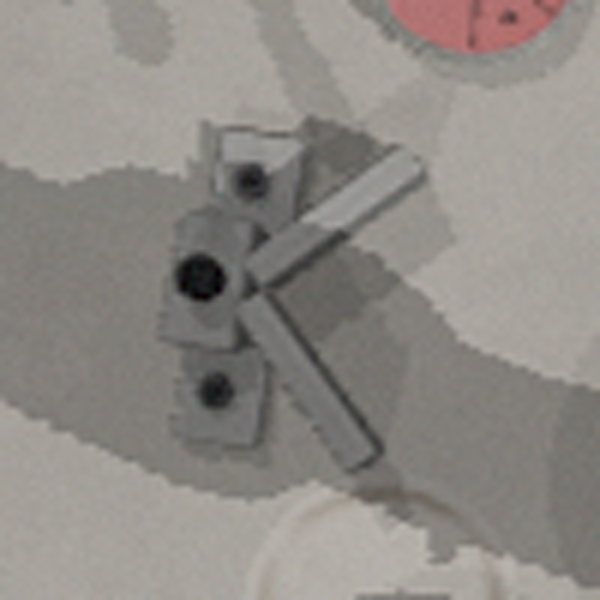

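View pics/cs.png

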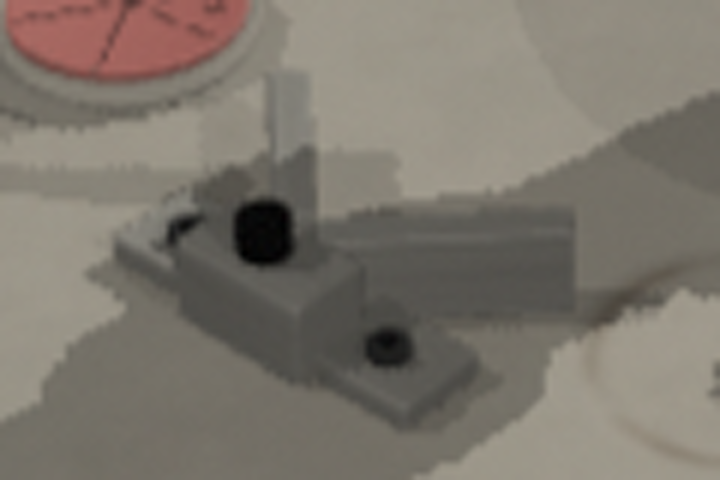

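The crops show the V's inner corner at top-crop (262,290), with its face tips at about (425,172) and (376,450). The knob is at (200,278). Next I turn these into positions and refine the dish centres with masks.

```bash
cat >> h.py <<'E'
def blob(c,u,v,tol=22,win=34,mask_only=False):
    """centre of the coloured disc around seed (u,v): flood by Lab colour, ellipse fit of hull"""
    lab=cv2.cvtColor(cv2.GaussianBlur(c["image"],(3,3),0),cv2.COLOR_BGR2LAB).astype(float)
    ref=np.median(lab[v-4:v+5,u-4:u+5].reshape(-1,3),0)
    m=((np.abs(lab[...,1:]-ref[1:]).max(2)<6)&(np.abs(lab[...,0]-ref[0])<tol*2)).astype(np.uint8)
    w=np.zeros_like(m);w[max(0,v-win):v+win,max(0,u-win):u+win]=1;m&=w
    m=cv2.morphologyEx(m,cv2.MORPH_CLOSE,np.ones((5,5),np.uint8));m=cv2.morphologyEx(m,cv2.MORPH_OPEN,np.ones((3,3),np.uint8))
    n,l=cv2.connectedComponents(m);k=l[v,u]
    cs,_=cv2.findContours((l==k).astype(np.uint8),cv2.RETR_EXTERNAL,cv2.CHAIN_APPROX_NONE)
    return cv2.fitEllipse(cv2.convexHull(max(cs,key=cv2.contourArea)))
E
python3 - <<'E'
import pickle
from h import *
np.set_printoptions(precision=1,suppress=True)
d=pickle.load(open("cam0.pkl","rb"));t=d["top"];s=d["side"]
for c in (t,s): print("cam",-c["extrinsics"][:3,:3].T@c["extrinsics"][:3,3])
for n,a,b,z in [("three",(381,183),(351,172),45),("four",(387,251),(415,182),60),("red",(280,152),(262,222),15)]:
  for c,p in ((t,a),(s,b)):
    e=blob(c,*p); print(n,np.array(e[0]),np.array(e[1]),ray(c,*e[0],z))
P=[ray(t,200+(x+.5)/6-.5,160+(y+.5)/6-.5,32)[:2] for x,y in ((262,290),(425,172),(376,450))]
u=[(p-P[0])/np.linalg.norm(p-P[0]) for p in P[1:]]
print(P,[np.linalg.norm(p-P[0]) for p in P[1:]],np.degrees(np.arccos(u[0]@u[1])))
ax=-(u[0]+u[1]);ax/=np.linalg.norm(ax);print("axis",ax*100,np.degrees(np.arctan2(ax[0],ax[1])))
print("org corner",P[0]-65*ax,"org tips",(P[1]+P[2])/2-10*ax)
E
```

```text
cam [491.8  19.1 901.4]
cam [137.3 738.5 590.5]
three [377.9 185.1] [87.5 95.1] [ 599.7 -150.1   45. ]
three [350.6 171.6] [18.9 37.2] [ 603.6 -151.8   45. ]
four [386.5 250.7] [35.9 36.9] [ 449.4 -162.    60. ]
four [415.  182.4] [19.1 38. ] [ 447.9 -157.1   60. ]
red [279.2 151.2] [33.4 33.9] [687.8  80.2  15. ]
red [260.5 221. ] [21.9 39.3] [686.   85.1  15. ]
[array([551.1, 162.5]), array([596.3,  99.7]), array([489.1, 118.6])] [np.float64(77.35925751587364), np.float64(75.97218623665574)] 90.51016652159758
axis [16.5 98.6] 9.469626969492577
org corner [540.4  98.4] org tips [541.   99.3]
```

The two views agree to about 5 mm. The V origin is about (540,100), with its axis 9.5° from +y. The stack is at about (604,-154).

Plan:
1. Cage the stack between the open fingers, with the jaws square to the V axis.
2. Slide it to a point on the axis, then part of the way in.
3. Finish with the fingers closed.

```bash
cat >> h.py <<'E'
AX=np.array([.165,.986]);V=np.array([540.,100.]);ROT=[-np.pi/2,0,-.166]
def p3(xy,z): return [float(xy[0]),float(xy[1]),z]
def snap(manip,name,boxes):
    ims=[];cs=[]
    for n,(x,y,w,h) in boxes:
        c=manip.read_camera(n);cs.append(c);ims.append(cv2.resize(c["image"][y:y+h,x:x+w],(int(w*560/h/2),280)))
    m=max(i.shape[1] for i in ims);k=min(1,800/m)
    cv2.imwrite(name,np.vstack([cv2.copyMakeBorder(i,0,0,0,m-i.shape[1],0) for i in ims]));return cs
E
python3 - <<'E'
from station import manip
from h import *
import pickle
np.set_printoptions(precision=3,suppress=True)
C=np.array([604,-154.5]);S=C-66*AX
for r in (ROT,[-np.pi/2,0,np.pi-.166]):
    print(manip.solve_ik(p3(S,150),r),manip.solve_ik(p3(S,6),r),manip.solve_ik(p3(V-29*AX,6),r))
manip.goto(p3(S,150),ROT)
manip.move_linear(p3(S,8),speed=100,max_force=8)
s=manip.sense();print(s["time"],s["tool_pos"],s["eef_rot"],s["force"],s["joint_pos"])
cs=snap(manip,"pics/a.png",[("top",(320,120,200,150)),("side",(300,100,240,180))])
pickle.dump(cs,open("camA.pkl","wb"))
E
```

```text
[-0.455  0.526  0.101  1.147  0.     1.282] [-0.455  0.639 -0.101  0.832  0.     1.282] [ 0.015  0.485 -0.381  0.704  0.     1.752]
[-0.455  0.526  0.101  1.147 -0.    -1.86 ] [-0.455  0.639 -0.101  0.832 -0.    -1.86 ] [ 0.015  0.485 -0.381  0.704 -0.    -1.39 ]
3.3667 [ 593.747 -219.875    8.785] [-1.571 -0.001 -0.166] [-0.055 -0.66  -0.578] [-0.455  0.636 -0.098  0.836 -0.     1.282]
```

View pics/a.png

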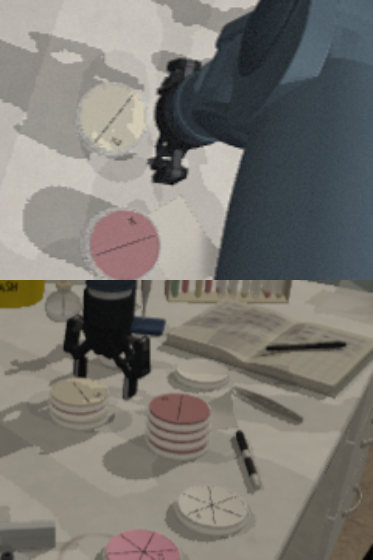

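The picture shows the open fingers standing behind (-y of) the cream stack and about centred on it. In the top panel the stack is at (112,118) and the jaws are at (175,120). Nothing has been touched, so I start pushing.

```bash
python3 - <<'E'
from station import manip
from h import *
import pickle
np.set_printoptions(precision=2,suppress=True)
C=np.array([604,-154.5])
for q,sp in ((C-30*AX,50),(V-60*AX-29*AX,65)):
    r=manip.move_linear(p3(q,8),speed=sp,max_force=10)
    s=manip.sense();print(r,s["time"],s["tool_pos"],s["force"])
    if r: break
cs=snap(manip,"pics/b.png",[("top",(200,120,200,150)),("side",(220,120,240,180))])
pickle.dump(cs,open("camB.pkl","wb"))
E
```

```text
False 4.3333 [ 599.05 -184.13    8.01] [-0.17  1.21 -0.39]
False 7.7083 [525.38  12.16   8.01] [-0.67  1.26 -0.2 ]
```

View pics/b.png

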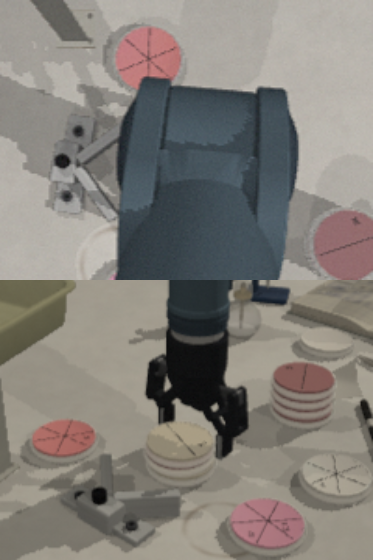

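The side panel shows the stack still caged, with its top at about (180,440), just off the V mouth. The arm hides it in the top view. I carry on to 10 mm short of the seat and back off.

```bash
python3 - <<'E'
from station import manip
from h import *
import pickle
np.set_printoptions(precision=2,suppress=True)
c=pickle.load(open("camB.pkl","rb"))[1]
print("B side stack",ray(c,220+180*180/280,120+160*180/280,45))
r=manip.move_linear(p3(V-10*AX-29*AX,8),speed=50,max_force=6)
s=manip.sense();print(r,s["time"],s["tool_pos"],s["force"])
manip.move_linear(p3(V-10*AX-85*AX,8),speed=80)
manip.grasp()
s=manip.sense();print(s["time"],s["gripper_width"],s["tool_pos"],s["force"])
cs=snap(manip,"pics/c.png",[("top",(200,120,200,150)),("side",(220,120,240,180))])
pickle.dump(cs,open("camC.pkl","wb"))
E
```

```text
B side stack [527.9   47.61  45.  ]
False 8.9583 [533.53  61.42   8.  ] [-0.57 -0.14  0.17]
10.575 0.16876717416010123 [524.32   6.31   8.  ] [ 0.31  1.31 -0.83]
```

View pics/c.png

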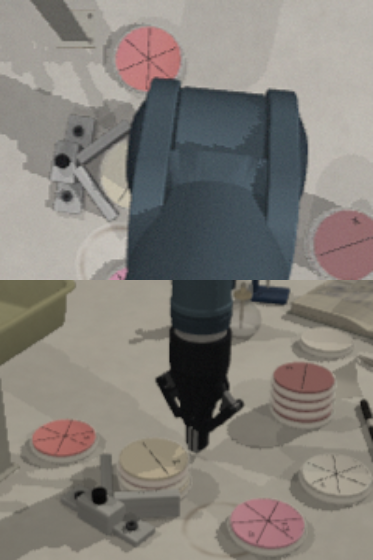

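The stack sits in the V mouth, with its top at side-panel (153,462), and the shut fingers are behind it on the axis. Next is the final push under a force limit, then hold and retreat.

```bash
python3 - <<'E'
from station import manip
from h import *
import pickle
np.set_printoptions(precision=2,suppress=True)
r=manip.move_linear(p3(V-(57-14)*AX,10),speed=25,max_force=6)
manip.sleep(.4)
s=manip.sense();print(r,s["time"],s["tool_pos"],s["force"],"along",(s["tool_pos"][:2]-V)@AX)
manip.move_linear(p3(s["tool_pos"][:2]-60*AX,10),speed=60)
manip.move_linear(p3(s["tool_pos"][:2]-60*AX,150),speed=120)
manip.goto(p3([380,-250],220),ROT)
s=manip.sense();print(s["time"],s["tool_pos"],s["force"])
cs=snap(manip,"pics/d.png",[("top",(200,120,200,150)),("side",(220,120,240,180))])
pickle.dump(cs,open("camD.pkl","wb"))
E
```

```text
True 12.3583 [528.76  37.47   8.42] [ 0.23 -1.42  0.34] along -63.51074247920608
15.9 [ 380.24 -249.32  219.52] [-0.04  1.2   0.97]
```

View pics/d.png

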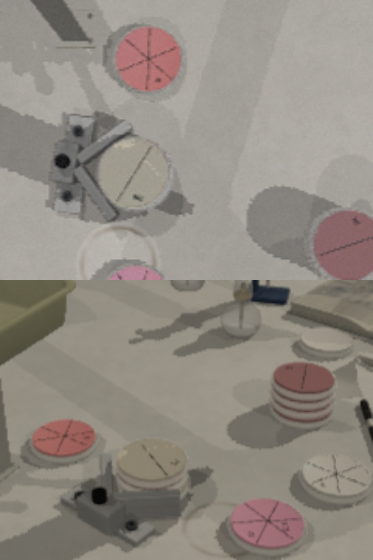

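```bash
python3 - <<'E'
import pickle
from h import *
np.set_printoptions(precision=1,suppress=True)
t,s=pickle.load(open("camD.pkl","rb"));O=pickle.load(open("cam0.pkl","rb"))
c0=t["image"];g=cv2.cvtColor(cv2.resize(c0[170:250,220:320],None,fx=6,fy=6,interpolation=cv2.INTER_CUBIC),cv2.COLOR_BGR2GRAY)
h=cv2.HoughCircles(cv2.GaussianBlur(g,(7,7),0),cv2.HOUGH_GRADIENT,1.2,60,param1=60,param2=18,minRadius=90,maxRadius=135)
vis=cv2.cvtColor(g,cv2.COLOR_GRAY2BGR)
for x,y,r in h[0][:4]:
    q=ray(t,220+(x+.5)/6-.5,170+(y+.5)/6-.5,45);e=q[:2]-[540.7,98.9];print(x,y,r,q,"along/lat",e@AX,e@[AX[1],-AX[0]])
x,y,r=h[0][0];cv2.circle(vis,(int(x),int(y)),int(r),(0,0,255),1)
# expected seat, top disc circle
p=proj(t,[540.7,98.9,45]);cv2.circle(vis,(int((p[0]-219.5)*6),int((p[1]-169.5)*6)),4,(0,255,0),-1)
cv2.imwrite("pics/e.png",vis)
for n,a,b,z in [("four",(387,251),(415,182),60),("red",(280,152),(262,222),15)]:
    for c,k,pp in ((t,"top",a),(s,"side",b)):
        print(n,k,ray(c,*blob(c,*pp)[0],z)-ray(O[k],*blob(O[k],*pp)[0],z))
E
```

```text
316.2 249.00002 124.92 [542.2  94.3  45. ] along/lat -4.243686648663534 2.2263684162968587
220.20001 304.2 110.4 [521.7 130.7  45. ] along/lat 28.195714573481442 -24.011808296523192
four top [-0.8  0.1  0. ]
four side [-0.7  0.1  0. ]
red top [0.1 0.  0. ]
red side [-0.3  0.1  0. ]
```

View pics/e.png

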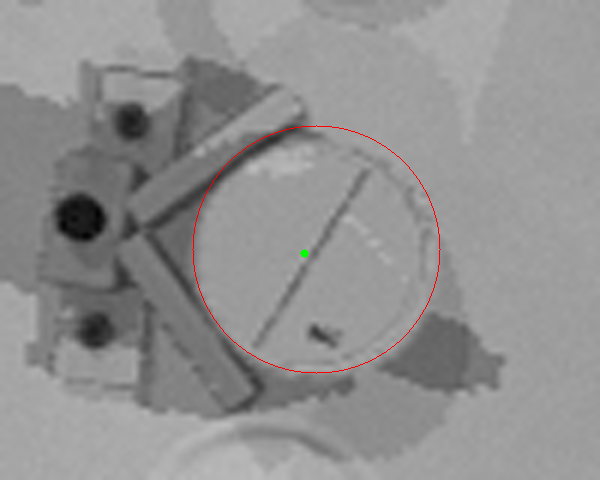

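The stack fits at about (310,250) px, against a predicted seat at (304,253) px. It may be 1–4 mm short, and the push stopped on a brief 6 N spike. The bystanders have moved less than 1 mm. There is plenty of time, so I push again, harder and with a longer hold.

```bash
python3 - <<'E'
from station import manip
from h import *
import pickle
np.set_printoptions(precision=2,suppress=True)
S=V-90*AX
manip.goto(p3(S,150),ROT); manip.move_linear(p3(S,10),speed=120)
manip.sleep(.2);print(manip.sense()["force"])
manip.move_linear(p3(V-69*AX,10),speed=50)
r=manip.move_linear(p3(V-(57-10)*AX,10),speed=12,max_force=14)
for _ in range(3):
    manip.sleep(.2);s=manip.sense();print(r,s["time"],s["tool_pos"],s["force"],"along",(s["tool_pos"][:2]-V)@AX)
B=p3(s["tool_pos"][:2]-50*AX,10)
manip.move_linear(B,speed=50)
manip.move_linear(B[:2]+[150],speed=120)
manip.goto(p3([380,-250],220),ROT)
s=manip.sense();print(s["time"])
cs=[manip.read_camera(n) for n in ("top","side")];pickle.dump(cs,open("camF.pkl","wb"))
t=cs[0];D=pickle.load(open("camD.pkl","rb"))
a=[cv2.resize(c[0]["image"][180:240,225:305],None,fx=5,fy=5,interpolation=cv2.INTER_CUBIC) for c in (D,cs)]
b=[cv2.resize(c[1]["image"][210:270,255:335],None,fx=5,fy=5,interpolation=cv2.INTER_CUBIC) for c in (D,cs)]
cv2.imwrite("pics/f.png",np.vstack([np.hstack(a),np.hstack(b)]))
O=pickle.load(open("cam0.pkl","rb"))
for n,aa,bb,z in [("four",(387,251),(415,182),60),("red",(280,152),(262,222),15)]:
    for c,k,pp in ((cs[0],"top",aa),(cs[1],"side",bb)):
        print(n,k,ray(c,*blob(c,*pp)[0],z)-ray(O[k],*blob(O[k],*pp)[0],z))
E
```

```text
[ 1.25  0.6  -0.81]
True 20.4833 [531.7   38.28   9.9 ] [ 1.17 -2.73  1.02] along -62.22172426956794
True 20.6833 [531.43  38.33   9.75] [ 1.32 -4.4   1.62] along -62.22211987146434
True 20.8833 [531.39  38.38   9.73] [ 1.45 -3.84  1.54] along -62.18093005694813
24.4667
four top [-0.57  0.23  0.  ]
four side [-0.48  0.09  0.  ]
red top [0.01 0.03 0.  ]
red side [-0.37  0.09  0.  ]
```

View pics/f.png

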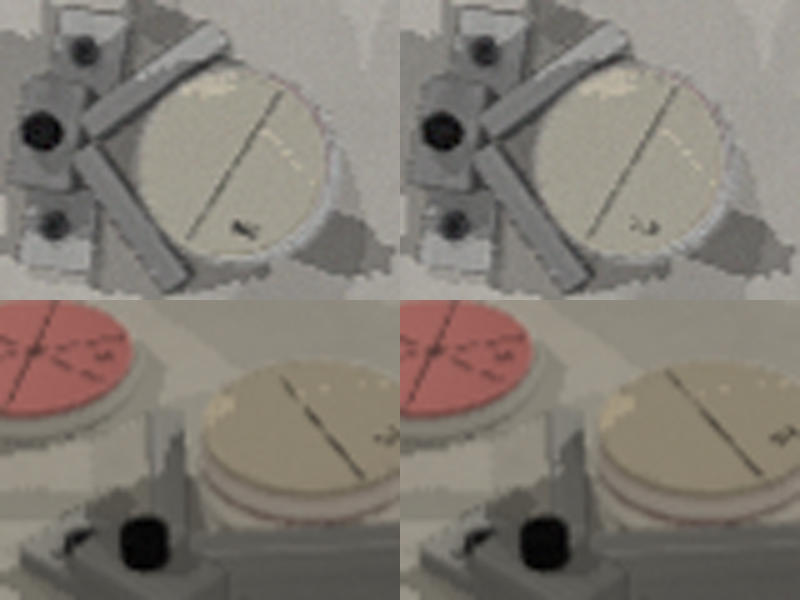

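The second push held about 4–5 N for 0.6 s and moved the stack less than 1 mm, so it is bearing on the V. The right-hand panels show the disc edge on both faces, with its centre at about (271,211.6) px, which is about (541,97.5) mm against the predicted seat at (541,99). The gripper is clear, so I hand in.

```bash
python3 - <<'E'
from station import manip
manip.job_done()
E
```

```text
the job is handed in; nothing more can be done
```

I slid the stack of three along the bench into the V-stop, let go of it, and handed the job in. The last robot time I read was about 24.5 s of the 42 s allowed. I caged the stack between the open fingers for most of the way, backed off, and finished with two pushes along the V axis with the fingers shut.

**Last checks:**
- **Position:** the stack's centre, from a rough reading of the enlarged top picture, is about 1.5 mm from the V seat I measured. It looks upright and touching both faces.
- **Contact:** the second push held about 4–5 N for 0.6 s and moved the stack less than 1 mm, so it was already home.
- **Bystanders:** the stack of four and the single dish both moved less than 1 mm.

**What disagreed:**
- **First push:** it stopped early on a brief 6 N spike, which is why I repeated it.
- **Circle fit:** after the first push, a fit that took in some of the stack's side put the centre about 4 mm short of the seat. I judged that fit biased and did not rerun it after the second push.
- **Finger position:** the fingers stopped about 5 mm short of where I expected.
- **Cameras:** the two views differed by up to about 5 mm in y on the dishes.

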